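# Prop the dust-box flap and move the case to the padded cradle

### The arm

A 7-joint arm with a two-finger parallel gripper is mounted at the origin on the work surface. World frame = base frame: x ahead of the robot, y to its left, z up, the work surface at z = 0. Lengths are in m, angles in degrees, forces in N, time in s.
With the tool pointing down it reaches from about 0.4 to 0.875 m from the base axis. Payload 19.3 kg.
Tool frame: the origin (TCP) lies at the very end of the fingers, on their centre line; the grasp point (between the pads) lies 19 mm behind it; z points along the fingers, y is the line along which they close (so a half turn about z gives the same grasp; the last joint's range is limited). The gripper opens to 85 mm and grips with 20 to 120 N. Pads are 22 mm wide; open, the fingers measure 114 mm over their backs; the gripper's body (76 mm by 85 mm) begins 54 mm behind the grasp point. The pads swing forward as they close: fully open they stand 13 mm farther back than shut.
Start: joints at [62.269, 29.874, -2.08, 91.645, 1.215, 58.505, -6.463], TCP at [0.251, -0.572, 0.231] pointing down, gripper open.
Joint ranges: [-166.77, 166.77], [-17.47, 122.26], [-85.68, 81.53], [9.62, 139.38], [-72.42, 252.41], [9.2, 110.78], [-144.41, 144.41]. Speed limits (degrees/s): [108.29, 108.29, 136.94, 136.94, 172.46, 172.46, 172.46].

### API

Orientations are given as a 3x3 rotation matrix whose columns are the frame's x, y, z axes.
In Python, from cell import env, cams, ticket gives the robot as it stands.
- The arm moves only by the shell command python3 -m handwheel 'ROWS' [OPENING] [FORCE]. ROWS is JSON, a list of rows, each a list of 2 entries, a list of its own where there are three numbers: the shift along the tool's x, y, z in mm, then the turn, a rotation vector about the tool's x, y, z in degrees. In form: [[[tx, ty, tz], [wx, wy, wz]], ...]. A call has 1 to 5 rows; each row shifts and turns the commanded pose from where the row before left it, along the tool's axes as they then stand; what a row does not reach is not made up. A row lasts 1/12 s, in which the tool goes at most 41.7 mm and 7.16 degrees, less where a joint would pass 70% of its speed; a pose out of reach is approached as far as the arm can. A call is refused whole if a number of a shift passes 41.7 or a number of a turn 7.16, either way. A call with a gripper value outside its range is refused whole. OPENING is the finger opening in mm, from 0 to 85.4, set as the call begins (- or left out, the last holds). The fingers move at their own pace and stop on an object; FORCE is the grip in N (left out, the last holds). Time passes only in rows, so rows that do not move let the fingers close. It gives the time, the measured TCP pose, the force, the opening and the grip force at its end, in the units of the state.
- env.observe(): the state, without advancing time (a new reading comes with each control period).
- cams.read_camera(name): name is "scene" or "side" or "wrist"; returns a dict with "img" (480x640x3 uint8, red, green, blue), "range_z" (480x640 float32, m along the optical axis (not along the pixel's ray), 0 where there is no reading), "mtx" (3x3 intrinsics, pixels), "rvec" (rotation vector, rad) and "tvec" (3), from world to camera coordinates, as OpenCV has them; the wrist camera has in their place "mount" (4x4, takes a point from camera to tool coordinates, whose origin is the TCP and whose axes are the flange's). Camera axes: x right, y down, z forward; pixel columns grow to the right and rows downward; lengths in m; the calibration is good to about 2 mm. The wrist camera is an equidistant fisheye: a pixel r from the principal point sees the ray r / f radians off the axis. A picture is of the moment at which its call begins: read the wrist's pose just before it.
- ticket.hand_in(): hands the job in; it is judged then, once.
Trained networks look in the newest picture that a camera, given by its name, has taken for a name from the list of things; names that differ only in an ending like _2 or _b are one class to them, and where a whole thing is asked for, a point or a joint stands for the part that bears it (a point fixed in the world has none). Each returns a list of dicts, best first, with "confidence" (0 to 1); they miss things now and then, are a little off and sometimes report something else, mostly with a low value. They report only what shows in the picture. A call takes as long as a camera call. They do not tell look-alikes from the thing itself.
- cams.masks_of(target, camera): "region" (480x640 bool, what is visible of it) and "location" ([column, row] in pixels, amid what is visible of it).
The state is a dict: "time_s": time; "joints": joint angles; "joint_vel": joint speeds; "effort": joint torques, N m; "tool_pos": TCP position; "tcp_rot": TCP orientation; "wrist_force": force on the tool from outside, world axes, zero at the start; "wrist_torque": the same for the moment, N m; "gripper_width": finger opening in m; "gripper_force": force on a finger pad.
Only numpy, scipy, OpenCV 4.12 (cv2) and the standard library are available. Lean on these libraries where they do the work, as an engineer would, in place of code of your own. Each camera call takes 0.05 s, during which the arm holds its last target. There are 200 camera calls.

### The job

Raise the hinged flap of the dust box back onto its stop, just past upright, swing the prop stay at the side of the box up to its stop, and bring the flap back forward so that it rests on the stay. Then take out the hard case and lower it gently, latches up, into the trough of the padded cradle, centred end to end and fully down before you let go. Leave the flap propped and everything else on the bench where it is.

Things in the scene. Friction and masses are not known exactly. Their poses are not given: they have to be found in the camera images.
- dust_box: Fixed plywood box, open on top under its flap: 200 (x) x 260 (y) x 85 high, walls and floor 12 thick (inner floor 12 above the bench). Origin: centre of its underside, on the bench. Its front (-x) faces the robot, yawed up to 0.2 rad; the flap hinge is along its back (+x) rim, the stay on its +y side.
- flap_hinge (a point): Point on the hinge axis of the flap, at the middle of the box's back top edge (box frame: +100, 0, +85). The axis runs along the box's y. Axes as the box.
- flap (a joint): Angle of the flap (plywood, 185 long, 260 wide, 10 thick, 0.45 kg): 0 closed, level; 1.57 upright; 1.66 back stop, leaning back. It balances at about 1.50: left beyond, it leans back on its stop and stays there; left below, it sinks slowly forward by itself (damped), shut or, if the stay is up, onto the stay, where it rests at 1.39. The stay can swing up only while the flap is above about 1.50.
- flap_lug (a point): Steel lug on the flap's +y edge, 40 long, 90 to 130 from the hinge; the point is the middle of its lower face. Propped, this face lies on the stay's tip.
- flap_bar (a point): Middle of the flap's pull bar: round steel, 12 dia, 120 long, along the box's y, on a leg at each end, clear all round between them. At flap angle q it is at flap_hinge + (-215 cos q + 35 sin q, 0, 215 sin q + 35 cos q) in the box's axes. Pinch it from straight above, fingers closing along the box's x, at any flap angle; it turns in the grip.
- stay_pivot (a point): Point on the pivot axis of the stay, on the outside of the box's +y wall near the front (box frame: -65, +150, +85). The axis runs along the box's y. Axes as the box.
- stay (a joint): Angle of the prop stay, a flat steel bar 10 wide (y) x 14 high, 165 long, turning about stay_pivot. 0 = level along the rim, tip towards the back of the box; grows as the tip rises; 0.70 (40 degrees) = its stop, fully set. Stiff pivot: it stays where it is put and takes about 2 N at the peg to move. It starts between 0 and 0.2.
- stay_peg (a point): Grip point of the stay's finger peg: round steel, 14 dia, 60 long, standing outwards from the stay along the box's +y; the point is 26 from its free end. At stay angle s it is at stay_pivot + (90 cos s, +41, 90 sin s) in the box's axes. Clear all round; pinch it from above, fingers closing along the box's x; it turns in the grip.
- case: Hard black instrument case, loose, 50 (x) x 160 (y) x 56 high, about 0.3 kg, two steel latches on top. Sides upright to 44, slightly narrower (44) above. Origin: centre of its underside. It starts on the inner floor of the box, under the flap, long axis roughly along the box's y, with room for fingers at both long sides.
- cradle: Fixed wooden holding block with two padded rails, 130 (x) x 180 (y) x 50 high. Between the rails a straight trough along its y, 62 wide, 18 deep, open at both ends. Origin: centre of its underside, on the bench. Box and cradle stand one left, one right of the robot; which is where varies.
- cradle_seat (a point): Centre of the trough's floor, 32 above the bench. Axes as the cradle (y along the trough). The case's origin belongs here, the case's y along the trough, either way round.
- glue_bottle: Bystander, loose: upright bottle, 52 dia x 120 high, stands behind the box (far side from the robot). Leave alone. Origin: underside.
- rivet_jar: Bystander, loose: jar, 60 dia x 65 high, stands on the far side of the cradle. Leave alone. Origin: underside.
- hammer: Bystander, loose: hammer lying on the bench, wooden handle. Leave alone. Origin: underside.
- screwdriver: Bystander, loose: screwdriver lying on the bench. Leave alone. Origin: underside.
- thread_spool: Bystander, loose: wooden spool, 48 dia x 50 high, upright between box and cradle, towards the back. Leave alone. Origin: underside.
- sanding_block: Bystander, loose: cork block 110 x 60 x 35. Leave alone. Origin: underside.
- polish_tin: Bystander, loose: flat tin, 84 dia x 40 high. Leave alone. Origin: underside.
Not all that is in view belongs to the job. What is shaped like the cradle but turquoise is not meant.

How it is judged (in metres and radians):
On the way, in this order (a step that is already met when the one before it is completed fails the run):
1. the flap is raised to about upright or beyond (at least 1.52 rad) (value of joint flap above 1.52 rad), for 0.1 s.
2. the stay is up (at least 0.60 rad) and the flap rests on it (1.33 to 1.47 rad), the case still in the box (value of joint stay above 0.6 rad and value of joint flap between 1.33 and 1.47 rad and z of case in the frame of dust_box below 0.06 m), for 0.3 s.
3. the case is lifted clear of the box, with the flap propped (value of joint stay above 0.6 rad and value of joint flap between 1.33 and 1.47 rad and z of case in the frame of dust_box above 0.1 m), for 0.1 s.
4. the case is down in the cradle (within 8 mm of the trough floor) while still held (x of case in the frame of cradle_seat between -0.01 and 0.01 m and y of case in the frame of cradle_seat between -0.025 and 0.025 m and angle between case's own z axis and vertical below 0.12 rad and angle between the y axis of case and the y axis of cradle, either way round below 0.2 rad and z of case in the frame of cradle_seat below 0.008 m and contact force between the fingers and case above 0.5 N), for 0.1 s.
At the end, for the whole second after the job is handed in: The stay is up (0.60 rad or more of 0.70) with the flap resting on it (1.33 to 1.47 rad); the case lies at rest on the trough floor (within 4 mm), within 10 mm of the trough's middle line and 25 mm of its middle lengthwise, along the trough within 0.2 rad, latches up (value of joint stay above 0.6 rad and value of joint flap between 1.33 and 1.47 rad and x of case in the frame of cradle_seat between -0.01 and 0.01 m and y of case in the frame of cradle_seat between -0.025 and 0.025 m and angle between case's own z axis and vertical below 0.12 rad and angle between the y axis of case and the y axis of cradle, either way round below 0.2 rad and z of case in the frame of cradle_seat below 0.004 m and linear speed of case below 0.02 m/s); the robot touches nothing.
It fails at once if a bystander (bottle, jar, hammer, screwdriver, spool, block or tin) is moved by more than 30 mm (distance of any of glue_bottle, rivet_jar, hammer, screwdriver, thread_spool, sanding_block, polish_tin from where it was at the start of the episode above 0.03 m).
It also fails if it takes over 72 s, if anything falls off the work surface, if the arm or the gripper's body presses on something with over 40 N, if the wrist force passes 120 N, or if a joint passes its speed limit or range.

## Working session

There is one attempt and no reset: what is moved stays moved. The work goes in short steps, Python scripts to look and compute and a shell command to move; the robot and the scene stay as the last step left them, time stands still between calls to the robot, and variables do not carry over. Pictures are saved under pics/ and viewed, at most 10 in all, crops included, and the job is handed in when it is done.

```bash
mkdir -p pics; ls; python3 - <<'E'
from cell import env,cams
import cv2,numpy as np
o=env.observe();print({k:np.round(v,3).tolist() for k,v in o.items()})
for n in ["scene","side"]:
    r=cams.read_camera(n);cv2.imwrite(f"pics/{n}0.png",r["img"][:,:,::-1]);np.savez(f"{n}0.npz",**r)
    print(n,r["mtx"].tolist(),r["rvec"],r["tvec"])
E
```

```text
pics
{'time_s': 0.0, 'joints': [62.269, 29.911, -2.082, 91.672, 1.214, 58.504, -6.463], 'joint_vel': [-0.077, 0.112, -0.05, -0.087, 0.094, -0.061, -0.011], 'effort': [-0.001, -92.712, 1.979, -36.994, 0.018, 0.008, -0.0], 'tool_pos': [0.251, -0.572, 0.231], 'tcp_rot': [[0.916, 0.402, -0.001], [0.402, -0.916, 0.001], [-0.0, -0.001, -1.0]], 'wrist_force': [0.016, 0.28, -0.716], 'wrist_torque': [0.038, -0.009, 0.004], 'gripper_force': 0.0, 'gripper_width': 0.085}
scene [[549.6835173128328, 0.0, 324.7212742213206], [0.0, 549.6835173128328, 238.71908816228498], [0.0, 0.0, 1.0]] [ 2.10144991  0.82717106 -0.41512482] [-0.37238035 -0.12475412  1.61723127]
side [[619.8350200728054, 0.0, 303.9400933173647], [0.0, 619.8350200728054, 239.34274151735602], [0.0, 0.0, 1.0]] [ 0.75349449 -2.696967    0.96507488] [0.4110726  0.26808934 1.76642578]
```

View pics/scene0.png

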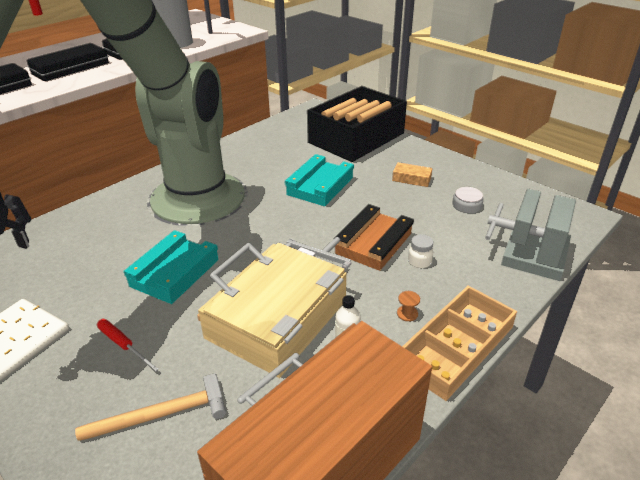

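View pics/side0.png

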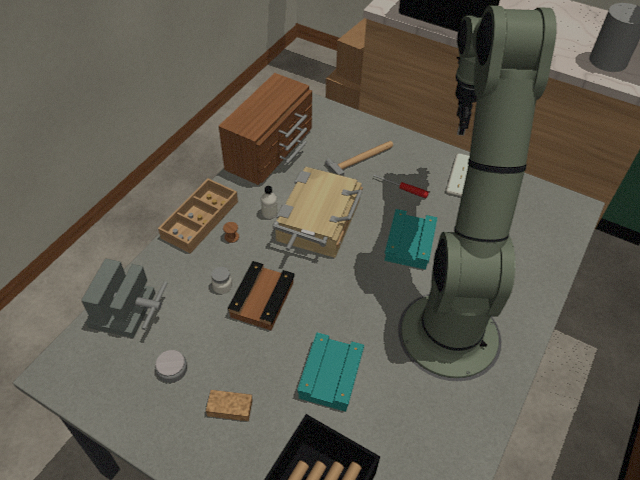

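The box is in the middle at scene (275,300) and side (318,210). The brown cradle with black rails is at scene (375,235) and side (262,295). The peg is near scene (335,243) and side (290,245), and the turquoise blocks are decoys. Next I fit the poses from depth.

```bash
cat > h.py <<'E'
from cell import env,cams
import cv2,numpy as np
def cloud(r):
    "HxWx3 world points, nan where no depth (static cams)"
    v,u=np.mgrid[:480,:640];K=r["mtx"];z=r["range_z"].astype(float);z=np.where(z>0,z,np.nan)
    P=np.stack([(u-K[0,2])/K[0,0]*z,(v-K[1,2])/K[1,1]*z,z],-1)
    R=cv2.Rodrigues(r["rvec"])[0];return (P-r["tvec"].ravel())@R
def proj(r,P):
    return cv2.projectPoints(np.array(P,float).reshape(-1,1,3),r["rvec"],r["tvec"],r["mtx"],None)[0][:,0]
def best(n,c):
    m=cams.masks_of(n,c);return m
E
python3 - <<'E'
from h import *
for c in ["scene","side"]:
    r=cams.read_camera(c);C=cloud(r)
    for n in ["dust_box","flap","flap_bar","stay","stay_peg","cradle","flap_lug"]:
        for m in cams.masks_of(n,c)[:4 if n=="cradle" else 2]:
            P=C[m["region"]];P=P[~np.isnan(P[:,0])]
            if len(P)<5: print(c,n,"few");continue
            h=np.percentile(P[:,2],[5,50,95])
            T=P[abs(P[:,2]-h[2])<.006]
            q=cv2.minAreaRect((P[:,:2]*1000).astype(np.float32))
            print(c,n,round(m["confidence"],2),np.round(m["location"]),len(P),"med",np.round(np.median(P,0),3),"z",h.round(3),"rect",np.round(q[0]),np.round(q[1]),round(q[2],1))
E
```

```text
scene dust_box 0.9 [276. 303.] 12991 med [ 0.561 -0.208  0.095] z [0.017 0.095 0.1  ] rect [ 492. -181.] [373. 500.] 16.0
scene flap 0.88 [270. 290.] 8044 med [ 0.543 -0.197  0.096] z [0.092 0.096 0.105] rect [ 471. -168.] [316. 315.] 10.9
scene flap 0.39 [325. 252.] 506 med [ 0.528 -0.028  0.096] z [0.085 0.096 0.103] rect [478.  -6.] [116. 241.] 56.7
scene flap_bar 0.87 [271. 293.] 8014 med [ 0.543 -0.195  0.096] z [0.093 0.096 0.104] rect [ 460. -148.] [332. 359.] 10.9
scene stay 0.9 [328. 254.] 576 med [ 0.527 -0.028  0.096] z [0.08  0.096 0.103] rect [477.  15.] [246. 128.] 7.0
scene stay_peg 0.91 [329. 248.] 581 med [ 0.526 -0.028  0.096] z [0.003 0.096 0.103] rect [476.   6.] [137. 244.] 48.7
scene cradle 0.83 [376. 236.] 3237 med [0.527 0.153 0.035] z [0.006 0.035 0.052] rect [506. 154.] [175. 361.] 11.1
scene cradle 0.7 [321. 179.] 2325 med [0.235 0.259 0.035] z [0.004 0.035 0.052] rect [192. 316.] [187. 272.] 15.1
scene flap_lug 0.82 [276. 292.] 8002 med [ 0.544 -0.197  0.096] z [0.093 0.096 0.103] rect [ 524. -178.] [217. 276.] 10.9
side dust_box 0.64 [318. 210.] 5373 med 
[... 435 characters left out ...]
e stay_peg 0.87 [293. 235.] 389 med [ 0.52  -0.024  0.095] z [0.046 0.095 0.105] rect [518. -30.] [142. 112.] 44.5
side cradle 0.88 [262. 295.] 2889 med [0.515 0.193 0.04 ] z [0.011 0.04  0.055] rect [531. 164.] [158. 227.] 11.4
side cradle 0.72 [328. 372.] 3399 med [0.221 0.302 0.043] z [0.023 0.043 0.055] rect [228. 274.] [139. 218.] 14.6
side cradle 0.59 [410. 240.] 2269 med [ 0.233 -0.225  0.039] z [0.013 0.039 0.055] rect [ 243. -262.] [139. 242.] 15.3
side cradle 0.25 [411. 192.] 245 med [ 0.328 -0.446  0.02 ] z [0.001 0.02  0.029] rect [ 364. -457.] [ 54. 190.] 84.6
side flap_lug 0.81 [316. 204.] 3683 med [ 0.529 -0.168  0.095] z [0.089 0.095 0.105] rect [ 526. -207.] [219. 346.] 10.4
```

```bash
cat > fit.py <<'E'
from h import *
from scipy import ndimage as nd
def top(r,C,m,z0,z1):
    z=r["range_z"];e=(nd.maximum_filter(z,3)-nd.minimum_filter(z,3))<.025
    ok=m&e&(C[...,2]>z0)&(C[...,2]<z1);return C[ok]
def rect(P):
    "per-slice edges in yaw frame; yaw minimising area"
    P=P[:,:2]
    def ext(a):
        c,s=np.cos(a),np.sin(a);Q=P@np.array([[c,-s],[s,c]])
        return Q,np.percentile(Q,[.7,99.3],axis=0)
    A=np.radians(np.arange(-5,25,.25));ar=[np.prod(np.diff(ext(a)[1],axis=0)) for a in A]
    a=A[np.argmin(ar)];Q,_=ext(a)
    def edges(i):
        j=1-i;lo,hi=np.percentile(Q[:,j],[8,92]);b=np.linspace(lo,hi,15);E=[]
        for k in range(14):
            q=Q[(Q[:,j]>=b[k])&(Q[:,j]<b[k+1]),i]
            if len(q)>4:E.append([q.min(),q.max()])
        return np.median(E,0)
    ex,ey=edges(0),edges(1);R=np.array([[np.cos(a),-np.sin(a)],[np.sin(a),np.cos(a)]])
    return np.degrees(a),R@[ex.mean(),ey.mean()],ex[1]-ex[0],ey[1]-ey[0]
E
python3 - <<'E'
from fit import *
for c in ["scene","side"]:
    r=cams.read_camera(c);C=cloud(r)
    for n,z0,z1 in [("flap",.088,.1),("cradle",.044,.056),("cradle",.024,.040)]:
        m=cams.masks_of(n,c)
        m=[k for k in m if n=="flap" or abs(k["location"][0]-(376 if c=="scene" else 262))<15][0]["region"]
        P=top(r,C,m,z0,z1);a,ce,w,l=rect(P);print(c,n,z0,len(P),"yaw",a,"c",ce.round(4),"w,l",round(w,4),round(l,4),"z",np.median(P[:,2]))
        cv2.imwrite(f"m_{c}_{n}.png",m*255)
E
```

```text
scene flap 0.088 7156 yaw 10.75 c [ 0.5412 -0.1824] w,l 0.1814 0.2587 z 0.09574797250257118
scene cradle 0.044 1136 yaw 11.25 c [0.523  0.1727] w,l 0.1315 0.1767 z 0.05002111849565836
scene cradle 0.024 993 yaw 5.0 c [0.5255 0.1699] w,l 0.0731 0.174 z 0.03244768128701264
side flap 0.088 2615 yaw 11.0 c [ 0.5375 -0.1714] w,l 0.1749 0.2571 z 0.0946807123901602
side cradle 0.044 987 yaw 11.25 c [0.516  0.1825] w,l 0.1304 0.1744 z 0.05000073897991344
side cradle 0.024 944 yaw 10.0 c [0.523  0.1837] w,l 0.0542 0.1768 z 0.032161994151354276[ WARN:0@1.234] global loadsave.cpp:1063 imwrite_ Unsupported depth image for selected encoder is fallbacked to CV_8U.
```

The cameras disagree by about 1 cm in x and y, so the wrist camera will settle it. I'm moving to a look-out pose between box and cradle with the tool y axis along the box's x.

```bash
H="python3 -m handwheel"
$H '[[[0,0,-40],[0,0,0]],[[0,0,-40],[0,0,0]],[[0,0,-40],[0,0,0]],[[30,-28,0],[0,0,0]],[[30,-28,0],[0,0,0]]]'
$H '[[[30,-28,0],[0,0,0]],[[30,-28,0],[0,0,0]],[[30,-28,0],[0,0,0]],[[30,-28,0],[0,0,0]],[[30,-28,0],[0,0,0]]]'
$H '[[[30,-28,0],[0,0,0]],[[30,-28,0],[0,0,0]],[[30,-28,0],[0,0,0]],[[30,-28,0],[0,0,0]],[[30,-28,0],[0,0,0]]]'
$H '[[[0,0,0],[0,0,-7]],[[0,0,0],[0,0,-7]],[[0,0,0],[0,0,-7]],[[0,0,0],[0,0,-7]],[[0,0,0],[0,0,-7]]]'
$H '[[[0,0,0],[0,0,-7]],[[0,0,0],[0,0,-7]],[[0,0,0],[0,0,-7]],[[0,0,0],[0,0,-7]],[[0,0,0],[0,0,-7]]]'
$H '[[[0,0,0],[0,0,-7]],[[0,0,0],[0,0,0]],[[0,0,0],[0,0,0]]]'
python3 - <<'E'
from h import *
o=env.observe();print(o["tool_pos"],np.round(o["tcp_rot"],3),o["joints"],o["time_s"])
r=cams.read_camera("wrist");cv2.imwrite("pics/w1.png",r["img"][:,:,::-1]);print(r["mtx"],r["mount"])
print(cams.masks_of("cradle","wrist")[:1],[ (m["location"],m["confidence"]) for m in cams.masks_of("flap","wrist")])
E
```

```text
time_s: 1.72
tool_pos: [0.2835, -0.4977, 0.3532]
tcp_rot: [[0.917, 0.399, 0.002], [0.399, -0.917, -0.004], [0.0, 0.004, -1.0]]
wrist_force: [1.6, 0.9, -1.9]
gripper_width: 0.0855
gripper_force: 0.0
time_s: 2.13
tool_pos: [0.365, -0.3065, 0.3515]
tcp_rot: [[0.916, 0.402, 0.0], [0.402, -0.916, -0.001], [0.0, 0.001, -1.0]]
wrist_force: [1.5, -0.4, -0.9]
gripper_width: 0.0858
gripper_force: 0.0
time_s: 2.55
tool_pos: [0.4461, -0.1179, 0.3517]
tcp_rot: [[0.916, 0.402, 0.001], [0.402, -0.916, -0.0], [0.001, 0.001, -1.0]]
wrist_force: [1.0, -1.2, -0.2]
gripper_width: 0.0857
gripper_force: 0.0
time_s: 2.97
tool_pos: [0.4458, -0.1198, 0.3514]
tcp_rot: [[0.514, 0.858, 0.0], [0.858, -0.514, -0.0], [-0.0, 0.0, -1.0]]
wrist_force: [0.1, 0.2, 0.1]
gripper_width: 0.0852
gripper_force: 0.0
time_s: 3.38
tool_pos: [0.4458, -0.1199, 0.3514]
tcp_rot: [[-0.071, 0.998, 0.0], [0.998, 0.071, -0.0], [-0.0, 0.0, -1.0]]
wrist_force: [-0.2, 1.9, -0.2]
gripper_width: 0.0852
gripper_force: 0.0
time_s: 3.63
tool_pos: [0.4457, -0.12, 0.3513]
tcp_rot: [[-0.182, 0.983, 0.0], [0.983, 0.182, -0.0], [-0.0, 0.0, -1.0]]
w
[... 432 characters left out ...]
6797976e-01 -2.90751661e-01  7.40754024e-02]
 [ 9.99999282e-01  1.17323857e-03 -2.44759807e-04 -4.17277955e-04]
 [ 5.75306750e-04 -2.90751195e-01  9.56798522e-01 -1.42558944e-01]
 [ 0.00000000e+00  0.00000000e+00  0.00000000e+00  1.00000000e+00]]
[{'location': [164.5, 246.2], 'confidence': 0.88, 'region': array([[False, False, False, ..., False, False, False],
       [False, False, False, ..., False, False, False],
       [False, False, False, ..., False, False, False],
       ...,
       [False, False, False, ..., False, False, False],
       [False, False, False, ..., False, False, False],
       [False, False, False, ..., False, False, False]], shape=(480, 640))}] [([383.8, 240.0], 0.76)]
```

View pics/w1.png

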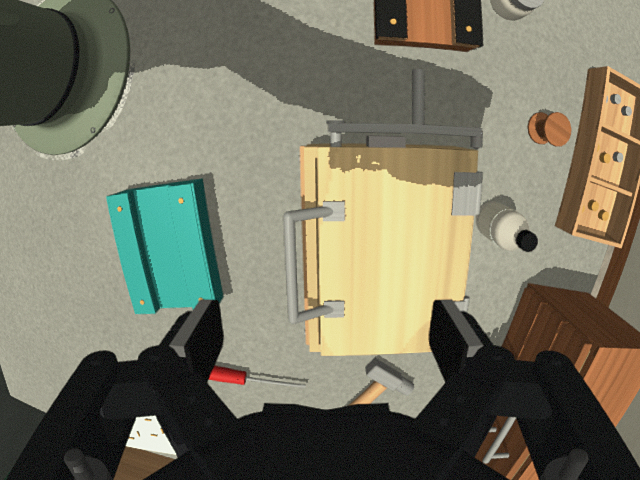

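The wrist view shows the flap with corners near (305,145)-(478,355), the bar at (292,265), the peg at (419,97) on the stay at row 130, and the cradle at the top edge (430,25). Next is the wrist cloud fit.

```bash
cat >> h.py <<'E'
def wcloud(r,o):
    v,u=np.mgrid[:480,:640];K=r["mtx"];dx=u-K[0,2];dy=v-K[1,2];rr=np.hypot(dx,dy)+1e-9;th=rr/K[0,0]
    z=r["range_z"].astype(float);z=np.where((z>0)&(th<1.3),z,np.nan)
    P=np.stack([np.tan(th)*dx/rr*z,np.tan(th)*dy/rr*z,z],-1)
    M=r["mount"];return (P@M[:3,:3].T+M[:3,3])@np.array(o["tcp_rot"]).T+o["tool_pos"]
def wproj(r,o,P):
    P=(np.array(P,float)-o["tool_pos"])@np.array(o["tcp_rot"]);M=r["mount"];P=(P-M[:3,3])@M[:3,:3]
    h=np.hypot(P[:,0],P[:,1]);k=r["mtx"][0,0]*np.arctan2(h,P[:,2])/h
    return P[:,:2]*k[:,None]+r["mtx"][:2,2]
E
python3 - <<'E'
from fit import *
o=env.observe();r=cams.read_camera("wrist");C=wcloud(r,o)
m=cams.masks_of("flap","wrist")[0]["region"]
P=top(r,C,m,.088,.1);a,c,w,l=rect(P);print("wrist flap",len(P),a,c.round(4),w,l,np.median(P[:,2]))
print("table z",np.nanmedian(C[60:120,200:280,2]))
for t,(u,v) in dict(bar=(291,265),peg=(419,97),peg2=(419,75),pegbase=(419,120),stay=(400,129),tip=(478,133),piv=(333,128),barend0=(290,225),barend1=(292,305)).items(): print(t,C[v-1:v+2,u-1:u+2].reshape(-1,3).round(4)[4])
# other cams: sample same names
for c in ["scene","side"]:
    r2=cams.read_camera(c);C2=cloud(r2);print(c,"table z",np.nanmedian(C2[(C2[...,2]<.02)&(C2[...,2]>-.02)&(abs(C2[...,0]-.45)<.3)&(abs(C2[...,1])<.4)][:,2]))
    for n in ["rivet_jar","thread_spool","glue_bottle"]:
        for k in cams.masks_of(n,c)[:1]:
            Q=C2[k["region"]];Q=Q[Q[:,2]>.02];print(n,np.nanmedian(Q,0).round(3))
for n in ["rivet_jar","thread_spool","glue_bottle"]:
    for k in cams.masks_of(n,"wrist")[:1]:
        Q=C[k["region"]];Q=Q[Q[:,2]>.02];print(n,np.nanmedian(Q,0).round(3))
E
```

```text
wrist flap 28142 11.25 [ 0.5399 -0.178 ] 0.17870772145317115 0.25808230197926574 0.0949396245359049
table z 8.741665113581876e-06
bar [ 0.4214 -0.1944  0.1243]
peg [0.5227 0.0066 0.098 ]
peg2 [0.5177 0.0301 0.0999]
pegbase [ 0.5277 -0.018   0.098 ]
stay [ 0.5097 -0.0322  0.096 ]
tip [ 0.5956 -0.0154  0.1032]
piv [ 0.4393 -0.0458  0.0923]
barend0 [ 0.4136 -0.1507  0.1254]
barend1 [ 0.4297 -0.2405  0.1268]
scene table z 0.0007671262943797191
rivet_jar [0.658 0.183 0.055]
thread_spool [0.74  0.021 0.05 ]
glue_bottle [ 0.695 -0.134  0.085]
side table z 0.0003859469490712471
rivet_jar [0.64  0.211 0.06 ]
thread_spool [0.732 0.034 0.049]
glue_bottle [ 0.679 -0.106  0.074]
rivet_jar [0.646 0.175 0.042]
thread_spool [0.734 0.027 0.05 ]
glue_bottle [ 0.676 -0.117  0.079]
```

Wrist, bar, peg and pivot agree: box centre ≈ (0.533,-0.179), yaw ≈ 11°, bar axis z 0.120, stay angle ≈ 0.08. Now I go to the bar with the fingers at 50 mm.

```bash
H="python3 -m handwheel"
$H '[[[-25,-13,40],[0,0,0]],[[-25,-13,30],[0,0,0]],[[-24,-13,30],[0,0,0]],[[0,0,40],[0,0,0]],[[0,0,30],[0,0,0]]]' 50 >/dev/null
$H '[[[0,0,30],[0,0,0]],[[0,0,25],[0,0,0]],[[0,0,20],[0,0,0]],[[0,0,0],[0,0,0]],[[0,0,0],[0,0,0]]]'
python3 - <<'E'
from h import *
o=env.observe();r=cams.read_camera("wrist");cv2.imwrite("pics/w2.png",r["img"][:,:,::-1])
C=wcloud(r,o);g=o["tool_pos"]-0
B=C[(C[...,2]>.112)&(C[...,2]<.135)&(abs(C[...,0]-.42)<.03)&(abs(C[...,1]+.19)<.09)];print(len(B),np.median(B,0),B.min(0),B.max(0))
E
```

```text
time_s: 5.27
tool_pos: [0.4222, -0.1955, 0.1121]
tcp_rot: [[-0.186, 0.983, -0.001], [0.983, 0.186, 0.001], [0.001, -0.001, -1.0]]
wrist_force: [-0.9, 0.3, 1.0]
gripper_width: 0.0498
gripper_force: 0.0
9663 [ 0.41864894 -0.17907635  0.12472372] [ 0.39002391 -0.24531442  0.11200265] [ 0.44997773 -0.13456081  0.13497973]
```

View pics/w2.png

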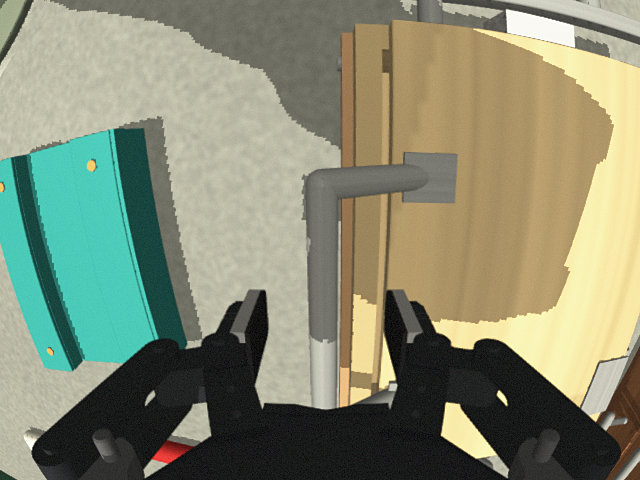

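The bar at column 323 lies centred between the fingers (250–400). Down 8 mm more, then close.

```bash
H="python3 -m handwheel"
$H '[[[0,0,8],[0,0,0]],[[0,0,0],[0,0,0]]]' >/dev/null
$H '[[[0,0,0],[0,0,0]],[[0,0,0],[0,0,0]],[[0,0,0],[0,0,0]],[[0,0,0],[0,0,0]],[[0,0,0],[0,0,0]]]' 0 30
python3 - <<'E'
from h import *
q=np.linspace(0,1.62,18);f=lambda q:np.array([-215*np.cos(q)+35*np.sin(q),-(215*np.sin(q)+35*np.cos(q))]).T
print(np.diff(f(q),axis=0).round(1).tolist(), q[1])
E
```

```text
time_s: 5.9
tool_pos: [0.4212, -0.1962, 0.1046]
tcp_rot: [[-0.185, 0.983, -0.002], [0.983, 0.185, -0.001], [-0.0, -0.002, -1.0]]
wrist_force: [-8.3, -0.7, 11.7]
gripper_width: 0.0106
gripper_force: 29.6
[[4.3, -20.3], [6.2, -19.8], [8.1, -19.1], [9.9, -18.3], [11.5, -17.2], [13.1, -16.1], [14.6, -14.7], [15.9, -13.3], [17.1, -11.7], [18.2, -10.0], [19.0, -8.2], [19.7, -6.4], [20.3, -4.5], [20.6, -2.5], [20.7, -0.6], [20.7, 1.4], [20.5, 3.4]] 0.09529411764705883
```

```bash
H="python3 -m handwheel"
$H '[[[0,4.3,-20.3],[0,0,0]],[[0,6.2,-19.8],[0,0,0]],[[0,8.1,-19.1],[0,0,0]],[[0,9.9,-18.3],[0,0,0]],[[0,0,0],[0,0,0]]]'
```

```text
time_s: 6.32
tool_pos: [0.4492, -0.1908, 0.1842]
tcp_rot: [[-0.185, 0.983, -0.003], [0.983, 0.185, -0.001], [-0.001, -0.004, -1.0]]
wrist_force: [-19.4, 0.4, 8.3]
gripper_width: 0.0108
gripper_force: 30.6
```

```bash
H="python3 -m handwheel"
$H '[[[0,9.5,-17.2],[0,0,0]],[[0,13.1,-16.1],[0,0,0]],[[0,14.6,-14.7],[0,0,0]],[[0,15.9,-13.3],[0,0,0]],[[0,0,0],[0,0,0]]]'
$H '[[[0,17.1,-11.7],[0,0,0]],[[0,18.2,-10],[0,0,0]],[[0,19,-8.2],[0,0,0]],[[0,19.7,-6.4],[0,0,0]],[[0,0,0],[0,0,0]]]'
```

```text
time_s: 6.73
tool_pos: [0.5032, -0.1804, 0.246]
tcp_rot: [[-0.186, 0.983, -0.001], [0.983, 0.186, -0.001], [-0.001, -0.001, -1.0]]
wrist_force: [-27.0, 1.7, 31.6]
gripper_width: 0.011
gripper_force: 33.5
time_s: 7.15
tool_pos: [0.5782, -0.1658, 0.2813]
tcp_rot: [[-0.187, 0.982, 0.003], [0.982, 0.187, 0.0], [-0.001, 0.003, -1.0]]
wrist_force: [-6.8, 2.6, 22.8]
gripper_width: 0.0105
gripper_force: 33.7
```

```bash
H="python3 -m handwheel"
$H '[[[0,20.3,-6.5],[0,0,0]],[[0,20.6,-3],[0,0,0]],[[0,20.7,-0.6],[0,0,0]],[[0,18,1.0],[0,0,0]],[[0,0,0],[0,0,0]]]'
$H '[[[0,14,2],[0,0,0]],[[0,0,0],[0,0,0]]]'
```

```text
time_s: 7.57
tool_pos: [0.6561, -0.1508, 0.2885]
tcp_rot: [[-0.187, 0.982, 0.002], [0.982, 0.187, 0.001], [0.001, 0.002, -1.0]]
wrist_force: [0.9, 1.9, 7.6]
gripper_width: 0.0104
gripper_force: 32.5
time_s: 7.73
tool_pos: [0.669, -0.1484, 0.2867]
tcp_rot: [[-0.187, 0.982, 0.002], [0.982, 0.187, 0.001], [0.001, 0.002, -1.0]]
wrist_force: [0.7, 3.0, 6.9]
gripper_width: 0.0106
gripper_force: 32.4
```

```bash
H="python3 -m handwheel"
$H '[[[0,9,1],[0,0,0]],[[0,0,0],[0,0,0]],[[0,0,0],[0,0,0]]]'
$H '[[[0,0,0],[0,0,0]],[[0,0,0],[0,0,0]],[[0,0,0],[0,0,0]],[[0,0,-5],[0,0,0]],[[0,0,-30],[0,0,0]]]' 30 
$H '[[[0,0,-35],[0,0,0]],[[0,0,0],[0,0,0]]]'
```

```text
time_s: 7.98
tool_pos: [0.676, -0.147, 0.2854]
tcp_rot: [[-0.187, 0.982, -0.0], [0.982, 0.187, 0.001], [0.001, -0.0, -1.0]]
wrist_force: [-2.1, 5.2, 1.1]
gripper_width: 0.0107
gripper_force: 31.7
time_s: 8.4
tool_pos: [0.6744, -0.1482, 0.3167]
tcp_rot: [[-0.186, 0.983, -0.007], [0.983, 0.186, 0.001], [0.002, -0.006, -1.0]]
wrist_force: [0.8, -0.4, -0.7]
gripper_width: 0.0302
gripper_force: 0.0
time_s: 8.57
tool_pos: [0.6777, -0.1481, 0.3626]
tcp_rot: [[-0.185, 0.983, 0.008], [0.983, 0.185, -0.001], [-0.003, 0.008, -1.0]]
wrist_force: [-0.4, 0.6, 1.3]
gripper_width: 0.03
gripper_force: 0.0
```

```bash
H="python3 -m handwheel"
$H '[[[31,-21,0],[0,0,0]],[[31,-21,0],[0,0,0]],[[31,-21,0],[0,0,0]],[[31,-21,0],[0,0,0]],[[31,-21,0],[0,0,0]]]' 40 >/dev/null
$H '[[[31,-20,0],[0,0,0]],[[0,0,40],[0,0,0]],[[0,0,40],[0,0,0]],[[0,0,40],[0,0,0]],[[0,0,0],[0,0,0]]]'
python3 - <<'E'
from h import *
o=env.observe();r=cams.read_camera("wrist");cv2.imwrite("pics/w3.png",r["img"][:,:,::-1]);np.savez("w3.npz",**r)
print(o["tool_pos"]);C=wcloud(r,o)
B=C[(C[...,2]>.085)&(C[...,2]<.12)&(abs(C[...,0]-.52)<.04)&(C[...,1]>-.015)&(C[...,1]<.06)];print(len(B),np.median(B,0),np.percentile(B,[2,98],axis=0))
E
```

```text
time_s: 9.4
tool_pos: [0.5158, 0.0111, 0.2303]
tcp_rot: [[-0.186, 0.983, -0.008], [0.983, 0.186, -0.001], [0.001, -0.008, -1.0]]
wrist_force: [-1.3, -0.4, -1.3]
gripper_width: 0.04
gripper_force: 0.0
[0.51579361 0.01110756 0.23025725]
1231 [0.52166548 0.01255758 0.09701234] [[ 0.51232643 -0.01383556  0.0906873 ]
 [ 0.53181089  0.03754816  0.09914456]]
```

View pics/w3.png

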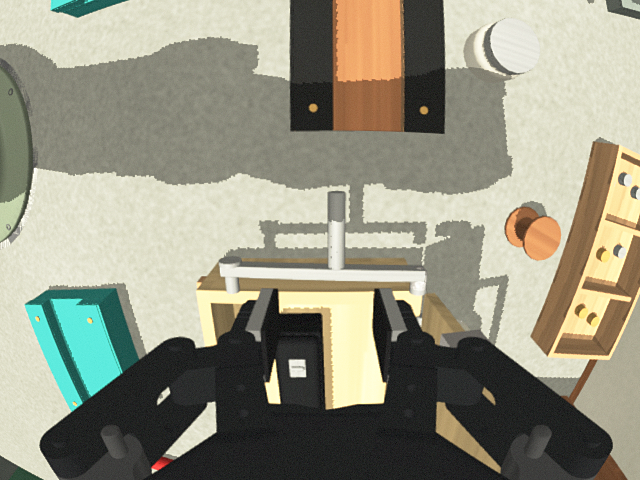

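The flap is up. The peg is at pixels (336,190–268) with its axis at z ≈ 0.0915, the case shows in the box at (300,370), and the cradle is at (367,65). Now I grip the peg.

```bash
H="python3 -m handwheel"
$H '[[[3,6,35],[0,0,0]],[[0,0,40],[0,0,0]],[[0,0,35],[0,0,0]],[[0,0,25],[0,0,0]],[[0,0,20],[0,0,0]]]' 40
$H '[[[0,0,0],[0,0,0]],[[0,0,0],[0,0,0]],[[0,0,0],[0,0,0]],[[0,0,0],[0,0,0]]]' 0 30
python3 - <<'E'
import numpy as np
s=np.linspace(.07,.70,5);f=np.array([90*np.cos(s),-90*np.sin(s)]).T;print(np.diff(f,axis=0).round(1).tolist())
E
```

```text
time_s: 9.87
tool_pos: [0.5256, 0.0155, 0.0809]
tcp_rot: [[-0.185, 0.983, 0.002], [0.983, 0.185, -0.0], [-0.001, 0.001, -1.0]]
wrist_force: [0.2, 0.4, 1.3]
gripper_width: 0.0402
gripper_force: 0.0
time_s: 10.2
tool_pos: [0.5226, 0.0151, 0.0822]
tcp_rot: [[-0.185, 0.983, -0.003], [0.983, 0.185, -0.002], [-0.001, -0.003, -1.0]]
wrist_force: [-14.6, -0.7, -4.4]
gripper_width: 0.0127
gripper_force: 32.3
[[-2.1, -14.0], [-4.3, -13.5], [-6.3, -12.7], [-8.2, -11.5]]
```

```bash
H="python3 -m handwheel"
$H '[[[0,-4,-14],[0,0,0]],[[0,-4.3,-13.5],[0,0,0]],[[0,-6.3,-12.7],[0,0,0]],[[0,-8.2,-11.5],[0,0,0]],[[0,0,0],[0,0,0]]]' 
$H '[[[0,-1,-1],[0,0,0]],[[0,0,0],[0,0,0]]]'
```

```text
time_s: 10.62
tool_pos: [0.5028, 0.0113, 0.1365]
tcp_rot: [[-0.185, 0.983, 0.005], [0.983, 0.185, -0.0], [-0.001, 0.005, -1.0]]
wrist_force: [0.4, 1.6, 2.0]
gripper_width: 0.0123
gripper_force: 30.6
time_s: 10.78
tool_pos: [0.5035, 0.0116, 0.1353]
tcp_rot: [[-0.186, 0.983, 0.006], [0.983, 0.186, 0.001], [-0.001, 0.006, -1.0]]
wrist_force: [7.2, 0.8, 8.1]
gripper_width: 0.0127
gripper_force: 31.3
```

```bash
H="python3 -m handwheel"
$H '[[[0,-2,-4],[0,0,0]],[[0,0,0],[0,0,0]],[[0,0,0],[0,0,0]]]'
$H '[[[0,0,0],[0,0,0]],[[0,0,0],[0,0,0]],[[0,0,0],[0,0,0]]]' 40
$H '[[[0,0,-30],[0,0,0]],[[0,0,-40],[0,0,0]],[[0,0,-40],[0,0,0]],[[0,0,-40],[0,0,0]],[[0,0,0],[0,0,0]]]'
python3 - <<'E'
from h import *
o=env.observe();r=cams.read_camera("wrist");C=wcloud(r,o)
m=cams.masks_of("stay_peg","wrist")
for k in m[:1]:
    P=C[k["region"]];P=P[P[:,2]>.05];print(k["confidence"],np.nanmedian(P,0),np.nanpercentile(P[:,2],[10,90]))
B=C[(C[...,2]>.11)&(C[...,2]<.17)&(abs(C[...,0]-.5)<.05)&(C[...,1]>-.01)&(C[...,1]<.06)];print(len(B),np.median(B,0),np.percentile(B,[2,98],axis=0))
r=cams.read_camera("scene");C=cloud(r)
F=C[(C[...,2]>.2)&(C[...,2]<.33)&(abs(C[...,0]-.63)<.09)&(abs(C[...,1]+.16)<.14)];R=np.array([.982,.19]);c=np.array([.533,-.179])
fx=(F[:,:2]-c)@R
for z in np.arange(.2,.34,.02):
    s=abs(F[:,2]-z)<.005
    if s.sum()>5:print(z.round(2),s.sum(),np.percentile(fx[s],[10,50,90]).round(3))
cv2.imwrite("pics/s2.png",r["img"][150:390,150:470,::-1].repeat(2,0).repeat(2,1))
E
```

```text
time_s: 11.03
tool_pos: [0.5014, 0.0112, 0.1382]
tcp_rot: [[-0.186, 0.983, 0.005], [0.983, 0.186, 0.001], [-0.0, 0.005, -1.0]]
wrist_force: [11.1, -1.2, -2.7]
gripper_width: 0.0125
gripper_force: 31.7
time_s: 11.28
tool_pos: [0.499, 0.011, 0.1373]
tcp_rot: [[-0.186, 0.983, -0.0], [0.983, 0.186, -0.0], [-0.0, -0.0, -1.0]]
wrist_force: [-0.7, 0.0, -0.0]
gripper_width: 0.0399
gripper_force: 0.0
time_s: 11.7
tool_pos: [0.5011, 0.0115, 0.2941]
tcp_rot: [[-0.186, 0.983, 0.009], [0.983, 0.186, 0.0], [-0.001, 0.009, -1.0]]
wrist_force: [0.1, 0.2, 0.2]
gripper_width: 0.0402
gripper_force: 0.0
0.81 [ 0.50356823 -0.02365579  0.14878345] [0.10091357 0.1799372 ]
962 [0.50089805 0.01341785 0.14865378] [[ 0.49181308 -0.00886519  0.14226976]
 [ 0.51015941  0.03364498  0.1509106 ]]
0.2 134 [0.12  0.122 0.123]
0.22 292 [0.122 0.123 0.124]
0.24 203 [0.124 0.125 0.127]
0.26 138 [0.124 0.127 0.13 ]
0.28 33 [0.135 0.141 0.149]
0.3 351 [0.153 0.158 0.161]
```

View pics/s2.png

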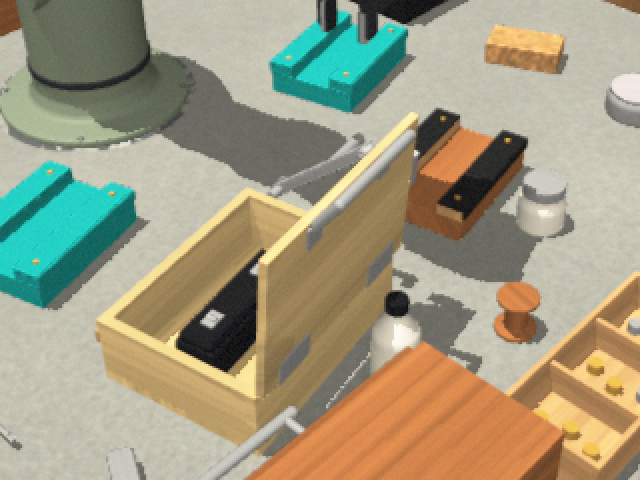

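The view shows the flap on its back stop, the stay raised (peg axis z ≈ 0.143, so s ≈ 0.70), and the bottle untouched. I'm returning to the bar.

```bash
H="python3 -m handwheel"
$H '[[[0,0,-35],[0,0,0]],[[0,0,-35],[0,0,0]],[[-27.5,21.4,0],[0,0,0]],[[-27.5,21.4,0],[0,0,0]],[[-27.5,21.4,0],[0,0,0]]]' 40 >/dev/null
$H '[[[-27.5,21.4,0],[0,0,0]],[[-27.5,21.4,0],[0,0,0]],[[-27.5,21.4,0],[0,0,0]],[[-27.5,21.4,0],[0,0,0]],[[0,0,0],[0,0,0]]]'
python3 - <<'E'
from h import *
o=env.observe();r=cams.read_camera("wrist");C=wcloud(r,o);np.savez("w4.npz",**r);cv2.imwrite("pics/w4.png",r["img"][:,:,::-1])
R=np.array([.982,.19]);c=np.array([.533,-.179])
v,u=np.mgrid[:480,:640]
B=C[(C[...,2]>.28)&(C[...,2]<.315)&(abs(C[...,0]-.68)<.05)&(abs(C[...,1]+.15)<.09)&(v<340)];
print(o["tool_pos"],(o["tool_pos"][:2]-c)@R,len(B))
Q=(B[:,:2]-c)@np.array([[.982,-.19],[.19,.982]])
t=B[:,2]>.292;print(np.percentile(Q[t],[5,50,95],axis=0).round(3),np.percentile(B[t,2],[50,95]))
E
```

```text
time_s: 12.68
tool_pos: [0.6838, -0.1552, 0.3526]
tcp_rot: [[-0.182, 0.983, -0.005], [0.983, 0.182, -0.001], [0.0, -0.005, -1.0]]
wrist_force: [-1.0, 1.0, -0.4]
gripper_width: 0.0399
gripper_force: 0.0
[ 0.68381519 -0.15524824  0.35259394] 0.15261334627899517 4957
[[ 0.15  -0.049]
 [ 0.155  0.012]
 [ 0.161  0.06 ]] [0.30094416 0.30251966]
```

```bash
H="python3 -m handwheel"
$H '[[[0,3,30],[0,0,0]],[[0,0,25],[0,0,0]],[[0,0,16],[0,0,0]],[[0,0,0],[0,0,0]]]' 40
$H '[[[0,0,0],[0,0,0]],[[0,0,0],[0,0,0]],[[0,0,0],[0,0,0]],[[0,0,0],[0,0,0]]]' 0 30
python3 - <<'E'
import numpy as np
q=np.array([1.66,1.57,1.50,1.44,1.40]);f=np.array([-215*np.cos(q)+35*np.sin(q),-(215*np.sin(q)+35*np.cos(q))]).T;print(np.diff(f,axis=0).round(1).tolist())
E
```

```text
time_s: 13.07
tool_pos: [0.6827, -0.149, 0.2812]
tcp_rot: [[-0.187, 0.982, -0.007], [0.982, 0.187, 0.001], [0.002, -0.007, -1.0]]
wrist_force: [0.6, 1.4, -0.5]
gripper_width: 0.0399
gripper_force: 0.0
time_s: 13.4
tool_pos: [0.6851, -0.1495, 0.2874]
tcp_rot: [[-0.186, 0.983, 0.002], [0.983, 0.186, -0.0], [-0.0, 0.002, -1.0]]
wrist_force: [0.8, 1.5, 2.9]
gripper_width: 0.0108
gripper_force: 29.8
[[-19.2, -4.0], [-15.1, -1.9], [-13.0, -0.8], [-8.7, -0.1]]
```

```bash
H="python3 -m handwheel"
$H '[[[0,-10,-2],[0,0,0]],[[0,-9,-2],[0,0,0]],[[0,-8,-1],[0,0,0]],[[0,-7,-1],[0,0,0]],[[0,0,0],[0,0,0]]]'
$H '[[[0,-7,-0.4],[0,0,0]],[[0,-6,-0.4],[0,0,0]],[[0,-4,0],[0,0,0]],[[0,0,0],[0,0,0]],[[0,0,0],[0,0,0]]]'
```

```text
time_s: 13.82
tool_pos: [0.6503, -0.1564, 0.293]
tcp_rot: [[-0.185, 0.983, 0.0], [0.983, 0.185, -0.0], [-0.0, 0.0, -1.0]]
wrist_force: [0.9, 1.9, 4.9]
gripper_width: 0.0108
gripper_force: 30.6
time_s: 14.23
tool_pos: [0.6346, -0.1594, 0.2931]
tcp_rot: [[-0.186, 0.983, 0.0], [0.983, 0.186, -0.0], [-0.0, 0.0, -1.0]]
wrist_force: [0.6, 0.3, 6.1]
gripper_width: 0.0105
gripper_force: 31.1
```

```bash
H="python3 -m handwheel"
$H '[[[0,-5,0],[0,0,0]],[[0,-2,0],[0,0,0]],[[0,0,0],[0,0,0]],[[0,0,0],[0,0,0]]]'
$H '[[[0,0,0],[0,0,0]],[[0,0,0],[0,0,0]],[[0,0,0],[0,0,0]],[[0,0,-30],[0,0,0]],[[0,0,-40],[0,0,0]]]' 40
$H '[[[0,-40,0],[0,0,0]],[[0,-40,0],[0,0,0]],[[0,-40,0],[0,0,0]],[[0,-35,0],[0,0,0]],[[0,0,0],[0,0,0]]]' 80
python3 - <<'E'
from h import *
o=env.observe();r=cams.read_camera("wrist");C=wcloud(r,o);cv2.imwrite("pics/w5.png",r["img"][:,:,::-1]);np.savez("w5.npz",o=np.r_[o["tool_pos"],np.ravel(o["tcp_rot"])],**r)
R=np.array([.982,.19]);c=np.array([.533,-.179]);print(o["tool_pos"])
r2=cams.read_camera("scene");C2=cloud(r2);C=C2
F=C[(C[...,2]>.1)&(C[...,2]<.33)&(abs(C[...,0]-.62)<.09)&(abs(C[...,1]+.16)<.14)];fx=(F[:,:2]-c)@R
for z in np.arange(.12,.34,.02):
    s=abs(F[:,2]-z)<.005
    if s.sum()>5:print(z.round(2),s.sum(),np.percentile(fx[s],[10,50,90]).round(3))
E
```

```text
time_s: 14.57
tool_pos: [0.6282, -0.1607, 0.2932]
tcp_rot: [[-0.186, 0.983, 0.001], [0.983, 0.186, -0.0], [-0.0, 0.001, -1.0]]
wrist_force: [2.0, 0.0, 6.3]
gripper_width: 0.0103
gripper_force: 31.0
time_s: 14.98
tool_pos: [0.6263, -0.1606, 0.3606]
tcp_rot: [[-0.186, 0.983, -0.006], [0.983, 0.186, 0.001], [0.002, -0.006, -1.0]]
wrist_force: [1.1, 0.4, 0.5]
gripper_width: 0.04
gripper_force: 0.0
time_s: 15.4
tool_pos: [0.4702, -0.1914, 0.3634]
tcp_rot: [[-0.182, 0.983, -0.002], [0.983, 0.182, -0.002], [-0.002, -0.002, -1.0]]
wrist_force: [-0.3, -0.8, 0.7]
gripper_width: 0.0803
gripper_force: 0.0
[ 0.47015075 -0.19138793  0.3634122 ]
0.12 509 [0.103 0.106 0.166]
0.14 359 [0.099 0.101 0.103]
0.16 384 [0.096 0.098 0.099]
0.18 393 [0.092 0.094 0.095]
0.2 429 [0.089 0.09  0.092]
0.22 418 [0.085 0.086 0.088]
0.24 412 [0.081 0.083 0.085]
0.26 414 [0.077 0.079 0.082]
0.28 48 [0.085 0.09  0.094]
0.3 100 [0.097 0.102 0.103]
```

View pics/w5.png

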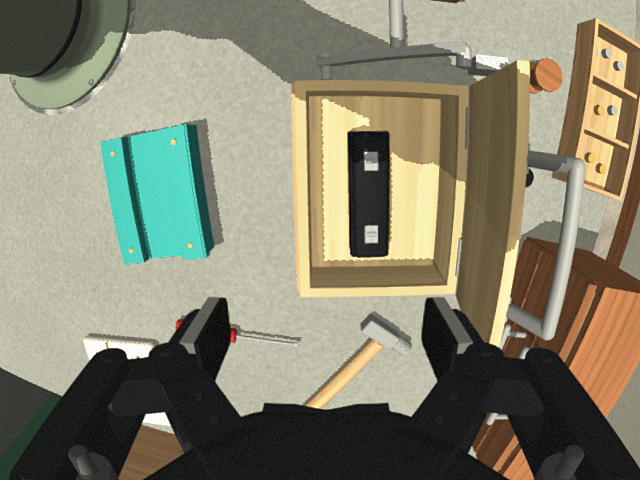

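The slope of −0.183 gives a flap angle of 1.39, so it is propped on the stay. The case top is at pixels (350–390,131–257), with latches at (371,160) and (371,234). Now I fit the case.

```bash
python3 - <<'E'
from fit import *
d=np.load("w5.npz");r=dict(d);o=dict(tool_pos=d["o"][:3],tcp_rot=d["o"][3:].reshape(3,3));C=wcloud(r,o)
def show(t,C,r):
    m=(abs(C[...,0]-.54)<.1)&(abs(C[...,1]+.18)<.13)&(C[...,2]>.05)&(C[...,2]<.08)
    g=r["img"].max(-1)<230
    m=np.zeros((480,640),bool)|m
    dark=(r["img"].max(-1)<70)&(abs(C[...,0]-.54)<.09)&(abs(C[...,1]+.18)<.12)&(C[...,2]>.04)&(C[...,2]<.08)
    P=C[dark];print(t,len(P),"z",np.percentile(P[:,2],[5,50,95]).round(4))
    P=P[P[:,2]>.062];a,c,w,l=rect(P);print(" yaw",a,"c",c.round(4),w.round(4),l.round(4))
    q=cv2.minAreaRect((P[:,:2]*1000).astype(np.float32));print(q)
show("wrist",C,r)
for n in ["scene","side"]:
    r=cams.read_camera(n);show(n,cloud(r),r)
E
```

```text
wrist 4369 z [0.0547 0.0674 0.0691]
 yaw 11.75 c [ 0.5237 -0.1896] 0.0427 0.1524
((523.8717041015625, -189.77584838867188), (44.242950439453125, 153.11337280273438), 12.24114990234375)
scene 573 z [0.0455 0.0657 0.0704]
 yaw 12.5 c [ 0.5382 -0.24  ] 0.0381 0.0571
((536.3934936523438, -232.46185302734375), (40.614559173583984, 74.4708251953125), 12.080585479736328)
side 580 z [0.0462 0.0653 0.0736]
 yaw 11.75 c [ 0.5201 -0.1856] 0.0387 0.1517
((525.0716552734375, -175.4961700439453), (162.98721313476562, 118.3393325805664), 64.82716369628906)
```

```bash
H="python3 -m handwheel"
$H '[[[-4,27,0],[0,0,-1.5]],[[-4,26,30],[0,0,0]],[[0,0,40],[0,0,0]],[[0,0,40],[0,0,0]],[[0,0,20],[0,0,0]]]' 80 >/dev/null
$H '[[[0,0,0],[0,0,0]],[[0,0,0],[0,0,0]]]'
python3 - <<'E'
from fit import *
o=env.observe();r=cams.read_camera("wrist");C=wcloud(r,o)
D=(r["img"].max(-1)<70)&(abs(C[...,0]-.54)<.09)&(abs(C[...,1]+.18)<.12)&(C[...,2]>.06)&(C[...,2]<.074)
P=C[D];a,c,w,l=rect(P);print(len(P),a,c.round(4),w,l,np.percentile(P[:,2],[5,50,95]),P[:,:2].min(0),P[:,:2].max(0))
T=(P-o["tool_pos"])@np.array(o["tcp_rot"]);print("tool frame x range",np.percentile(T,[1,50,99],axis=0).round(4))
E
```

```text
time_s: 16.18
tool_pos: [0.5295, -0.186, 0.2325]
tcp_rot: [[-0.212, 0.977, -0.002], [0.977, 0.212, 0.001], [0.002, -0.001, -1.0]]
wrist_force: [0.4, 0.0, 0.6]
gripper_width: 0.0798
gripper_force: 0.0
7445 12.75 [ 0.5237 -0.1894] 0.04291446685699701 0.15228552075377938 [0.06439107 0.06768673 0.06897464] [ 0.48753378 -0.26774941] [ 0.56049167 -0.11183474]
tool frame x range [[-0.077  -0.0275  0.163 ]
 [ 0.0033 -0.0061  0.1648]
 [ 0.0724  0.0153  0.1703]]
```

```bash
H="python3 -m handwheel"
$H '[[[-2,-6,35],[0,0,0]],[[0,0,40],[0,0,0]],[[0,0,40],[0,0,0]],[[0,0,30],[0,0,0]],[[0,0,25],[0,0,0]]]' 80
$H '[[[0,0,15],[0,0,0]],[[0,0,8],[0,0,0]],[[0,0,0],[0,0,0]],[[0,0,0],[0,0,0]]]'
```

```text
time_s: 16.65
tool_pos: [0.5246, -0.1901, 0.0626]
tcp_rot: [[-0.211, 0.977, 0.002], [0.977, 0.211, -0.001], [-0.001, 0.001, -1.0]]
wrist_force: [0.3, -0.4, -1.0]
gripper_width: 0.0799
gripper_force: 0.0
time_s: 16.98
tool_pos: [0.5246, -0.1901, 0.0413]
tcp_rot: [[-0.211, 0.977, 0.002], [0.977, 0.211, -0.001], [-0.001, 0.002, -1.0]]
wrist_force: [0.1, -0.1, 1.1]
gripper_width: 0.0796
gripper_force: 0.0
```

```bash
H="python3 -m handwheel"
$H '[[[0,0,7],[0,0,0]],[[0,0,0],[0,0,0]]]'
$H '[[[0,0,0],[0,0,0]],[[0,0,0],[0,0,0]],[[0,0,0],[0,0,0]],[[0,0,0],[0,0,0]]]' 0 45
$H '[[[0,0,-15],[0,0,0]],[[0,0,-25],[0,0,0]],[[0,0,-35],[0,0,0]],[[0,0,-35],[0,0,0]],[[0,0,-35],[0,0,0]]]'
$H '[[[0,0,-30],[0,0,0]],[[0,0,0],[0,0,0]],[[0,0,0],[0,0,0]]]'
python3 - <<'E'
from fit import *
for c in ["wrist","scene","side"]:
    o=env.observe();r=cams.read_camera(c);C=wcloud(r,o) if c=="wrist" else cloud(r)
    if c=="wrist": cv2.imwrite("pics/w6.png",r["img"][:,:,::-1]);np.savez("w6.npz",o=np.r_[o["tool_pos"],np.ravel(o["tcp_rot"])],**r)
    for m in cams.masks_of("cradle",c)[:4]:
        P=top(r,C,m["region"],.044,.056);F=top(r,C,m["region"],.026,.038)
        if len(P)>100: print(c,m["location"],m["confidence"],len(P),rect(P),"floor",len(F),rect(F) if len(F)>100 else "")
    for m in cams.masks_of("case",c)[:1]:
        P=C[m["region"]];print(c,"case",m["confidence"],np.nanmedian(P,0))
E
```

```text
time_s: 17.15
tool_pos: [0.5239, -0.1902, 0.0333]
tcp_rot: [[-0.211, 0.977, 0.001], [0.977, 0.211, -0.0], [-0.001, 0.001, -1.0]]
wrist_force: [-1.2, -0.8, -0.7]
gripper_width: 0.0798
gripper_force: 0.0
time_s: 17.48
tool_pos: [0.5237, -0.19, 0.0336]
tcp_rot: [[-0.211, 0.977, 0.001], [0.977, 0.211, -0.0], [-0.0, 0.001, -1.0]]
wrist_force: [-2.2, -0.1, 6.3]
gripper_width: 0.049
gripper_force: 46.8
time_s: 17.9
tool_pos: [0.5229, -0.1897, 0.1795]
tcp_rot: [[-0.212, 0.977, -0.001], [0.977, 0.212, 0.0], [0.001, -0.001, -1.0]]
wrist_force: [1.1, -1.2, -4.4]
gripper_width: 0.0489
gripper_force: 49.0
time_s: 18.15
tool_pos: [0.5238, -0.1902, 0.2092]
tcp_rot: [[-0.211, 0.977, 0.002], [0.977, 0.211, -0.001], [-0.002, 0.002, -1.0]]
wrist_force: [1.1, 1.2, -4.7]
gripper_width: 0.049
gripper_force: 49.1
wrist [64.1, 207.3] 0.91 8371 (np.float64(15.5), array([ 0.23919309, -0.24420161]), np.float64(0.13462980908696381), np.float64(0.1764031234450975)) floor 5535 (np.float64(15.75), array([ 0.25469698, -0.24002433]), np.float64(0.10142796445833674), np.float64(0.17681207957646844))
wrist [489.8, 158
[... 1406 characters left out ...]
 0.23464704, -0.23846003]), np.float64(0.053495654651178504), np.float64(0.17254997740499894))
side [328.8, 373.0] 0.64 1344 (np.float64(14.0), array([0.22187846, 0.29043623]), np.float64(0.12941940170039573), np.float64(0.177818959037789)) floor 1208 (np.float64(15.75), array([0.2239042 , 0.29196004]), np.float64(0.05724787451209784), np.float64(0.17429149327732352))
side [258.8, 294.6] 0.62 1026 (np.float64(10.75), array([0.51602899, 0.18234383]), np.float64(0.1303024356325947), np.float64(0.17610057046054906)) floor 869 (np.float64(7.75), array([0.52247318, 0.18348238]), np.float64(0.054015027199500576), np.float64(0.17464478690549715))
side case 0.97 [ 0.50820639 -0.1382451   0.23553339]
```

View pics/w6.png

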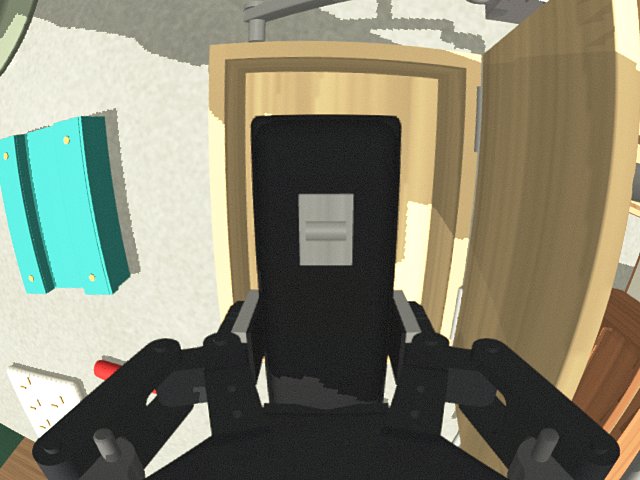

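Case held and level, with 49 mm between the fingers. Using the turquoise block to cross-calibrate the cameras, the cradle is at about (0.5204,0.1764), yaw 11°. I raise the case over the stay and carry it across.

```bash
H="python3 -m handwheel"
$H '[[[0,-10,-40],[0,0,0]],[[0,-10,-40],[0,0,0]],[[36,0,0],[0,0,0]],[[36,0,0],[0,0,0]],[[36,0,0],[0,0,0]]]' >/dev/null
$H '[[[36,0,0],[0,0,0]],[[36,0,0],[0,0,0]],[[36,18.8,0],[0,0,0]],[[36,18.8,0],[0,0,0]],[[36,18.8,0],[0,0,0]]]' >/dev/null
$H '[[[36,18.8,0],[0,0,0]],[[35,18.8,0],[0,0,0]],[[0,0,0],[0,0,0]],[[0,0,0],[0,0,0]]]'
python3 - <<'E'
from fit import *
o=env.observe();r=cams.read_camera("wrist");C=wcloud(r,o);cv2.imwrite("pics/w7.png",r["img"][:,:,::-1]);np.savez("w7.npz",o=np.r_[o["tool_pos"],np.ravel(o["tcp_rot"])],**r)
c0=np.array([.5204,.1764]);a=np.radians(11);Q=(C[...,:2]-c0)@np.array([[np.cos(a),-np.sin(a)],[np.sin(a),np.cos(a)]])
z=C[...,2];near=(abs(Q[...,0])<.08)&(abs(Q[...,1])<.11)
for y in np.arange(-.08,.11,.02):
    s=near&(abs(Q[...,1]-y)<.006);t=s&(z>.045)&(z<.055);f=s&(z>.027)&(z<.037)
    g=lambda k:(k.sum(),np.percentile(Q[k][:,0],[1,99]).round(4).tolist()) if k.sum()>10 else k.sum()
    print(y.round(2),"top",g(t&(Q[...,0]<0)),g(t&(Q[...,0]>0)),"floor",g(f))
t=near&(z>.027)&(z<.055);print("y ext",np.percentile(Q[t][:,1],[.5,99.5]))
E
```

```text
time_s: 19.77
tool_pos: [0.5195, 0.179, 0.2873]
tcp_rot: [[-0.215, 0.977, -0.001], [0.977, 0.215, 0.001], [0.001, -0.001, -1.0]]
wrist_force: [0.3, -0.5, -5.0]
gripper_width: 0.0489
gripper_force: 50.3
-0.08 top 0 0 floor 0
-0.06 top 0 0 floor 0
-0.04 top 0 0 floor 0
-0.02 top 0 0 floor 0
0.0 top 0 0 floor 0
0.02 top 0 0 floor 0
0.04 top 0 0 floor 0
0.06 top 0 0 floor 0
0.08 top 0 0 floor 0
0.1 top 0 0 floor 0
y ext [0.09085856 0.09094488]
```

View pics/w7.png

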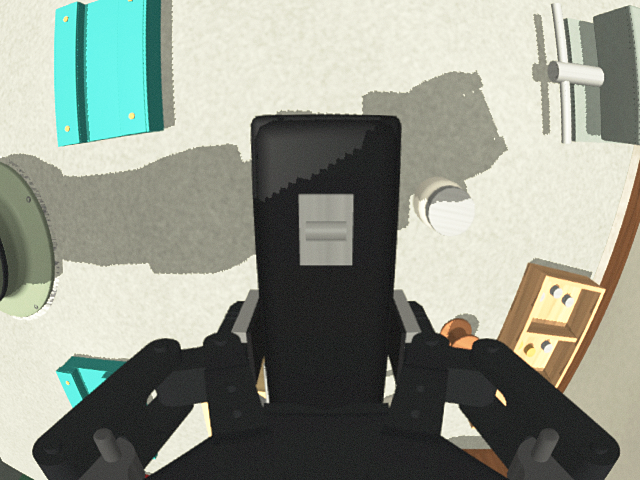

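The case hides the cradle entirely (rivet jar at (445,207), clear). I back off 150 mm along the trough so the wrist camera can see past the case.

```bash
H="python3 -m handwheel"
$H '[[[-40,0,0],[0,0,0]],[[-40,0,0],[0,0,0]],[[-40,0,0],[0,0,0]],[[-30,0,0],[0,0,1]],[[0,0,0],[0,0,0]]]' >/dev/null
$H '[[[0,0,0],[0,0,0]],[[0,0,0],[0,0,0]]]'
cat > cr.py <<'E'
from fit import *
o=env.observe();r=cams.read_camera("wrist");C=wcloud(r,o);np.savez("w8.npz",o=np.r_[o["tool_pos"],np.ravel(o["tcp_rot"])],**r)
c0=np.array([.5204,.1764]);a=np.radians(11);Q=(C[...,:2]-c0)@np.array([[np.cos(a),-np.sin(a)],[np.sin(a),np.cos(a)]])
z=C[...,2];near=(abs(Q[...,0])<.08)&(abs(Q[...,1])<.12)
for y in np.arange(-.08,.11,.02):
    s=near&(abs(Q[...,1]-y)<.006);t=s&(z>.045)&(z<.055);f=s&(z>.027)&(z<.037)
    g=lambda k:(k.sum(),np.percentile(Q[k][:,0],[1,99]).round(4).tolist()) if k.sum()>10 else k.sum()
    print(y.round(2),"top",g(t&(Q[...,0]<0)),g(t&(Q[...,0]>0)),"floor",g(f))
t=near&(z>.045)&(z<.055);print("y ext",np.percentile(Q[t][:,1],[.5,99.5]))
f=near&(z>.027)&(z<.037);print("zmed top,floor",np.median(z[t]),np.median(z[f]))
E
python3 cr.py
```

```text
time_s: 20.4
tool_pos: [0.5513, 0.0286, 0.288]
tcp_rot: [[-0.192, 0.981, -0.0], [0.981, 0.192, -0.001], [-0.001, -0.0, -1.0]]
wrist_force: [0.8, -0.2, -3.2]
gripper_width: 0.049
gripper_force: 77.9
-0.08 top 0 4 floor 0
-0.06 top 0 (np.int64(17), [0.0655, 0.0678]) floor 0
-0.04 top (np.int64(220), [-0.0683, -0.0319]) (np.int64(48), [0.0311, 0.0677]) floor (np.int64(84), [-0.0319, 0.0156])
-0.02 top (np.int64(413), [-0.0686, -0.0317]) (np.int64(414), [0.0307, 0.0673]) floor (np.int64(661), [-0.0311, 0.0307])
0.0 top (np.int64(407), [-0.0685, -0.0318]) (np.int64(409), [0.0306, 0.0673]) floor (np.int64(648), [-0.0312, 0.0298])
0.02 top (np.int64(394), [-0.068, -0.0318]) (np.int64(400), [0.0305, 0.0676]) floor (np.int64(621), [-0.0313, 0.0306])
0.04 top (np.int64(383), [-0.0682, -0.0314]) (np.int64(379), [0.0306, 0.0667]) floor (np.int64(617), [-0.0314, 0.0298])
0.06 top (np.int64(231), [-0.0684, -0.0318]) (np.int64(233), [0.03, 0.067]) floor (np.int64(587), [-0.0316, 0.03])
0.08 top 0 0 floor 0
0.1 top 0 0 floor 0
y ext [-0.05171697  0.06098804]
zmed top,floor 0.049871826880779374 0.03200169241060627
```

```bash
cat >> cr.py <<'E'
print("floor y",np.percentile(Q[f][:,1],[.5,99.5]));e=near&(Q[...,1]>.05)
v,u=np.nonzero(near&(Q[...,1]>.06)&(z>.02));print("rows",v.min() if len(v) else None, len(v))
v,u=np.nonzero(near&(z>.02)&(z<.06));print(v.min(),v.max(),u.min(),u.max(),o["gripper_force"])
for vv in range(max(v.min()-6,0),v.min()+12,2): print(vv,C[vv,int(np.median(u))].round(4),r["range_z"][vv,int(np.median(u))],Q[vv,int(np.median(u))].round(4))
E
python3 cr.py | tail -12
```

```text
0.1 top 0 0 floor 0
y ext [-0.0511669   0.06163675]
zmed top,floor 0.04985274072604573 0.032024172310373133
floor y [-0.03469871  0.06662571]
rows 0 481
0 130 257 391 77.88571798999328
0 [0.5058 0.2406 0.0335] 0.33831316 [-0.0021  0.0658]
2 [0.5061 0.239  0.0312] 0.3409954 [-0.0021  0.0642]
4 [0.5065 0.2367 0.0312] 0.34171498 [-0.0021  0.0618]
6 [0.5071 0.2337 0.0329] 0.34096956 [-0.0021  0.0588]
8 [0.5076 0.2315 0.0324] 0.34201393 [-0.0021  0.0566]
10 [0.5081 0.2287 0.0341] 0.34123886 [-0.0021  0.0536]
```

```bash
python3 - <<'E'
from fit import *
d=np.load("w8.npz");r=dict(d);o=dict(tool_pos=d["o"][:3],tcp_rot=d["o"][3:].reshape(3,3));C=wcloud(r,o)
T=(C-o["tool_pos"])@o["tcp_rot"]
k=(abs(T[...,1])<.03)&(T[...,2]>-.05)&(T[...,2]<-.025)&(T[...,0]>.02)&(T[...,0]<.1)
P=T[k];A=np.c_[P[:,:2],np.ones(len(P))];s=np.linalg.lstsq(A,P[:,2],rcond=None)[0];print(len(P),"plane slopes",s.round(4),"x ext",np.percentile(P[:,0],[1,99.5]))
for x in np.arange(.03,.08,.01):
    q=P[abs(P[:,0]-x)<.004];print(x,np.percentile(q[:,1],[1,99]).round(4))
d=np.load("w3.npz");r=dict(d);o=dict(tool_pos=np.array([.51579,.01111,.23026]),tcp_rot=np.array([[-.186,.983,-.008],[.983,.186,-.001],[.001,-.008,-1.]]));C=wcloud(r,o)
c0=np.array([.5204,.1764]);a=np.radians(11);Q=(C[...,:2]-c0)@np.array([[np.cos(a),-np.sin(a)],[np.sin(a),np.cos(a)]]);z=C[...,2]
t=(abs(Q[...,0])<.08)&(abs(Q[...,1])<.12)&(z>.044)&(z<.056);print("w3 near end",np.percentile(Q[t][:,1],[.5,99]),np.percentile(Q[t][:,0],[.5,99.5]),np.median(z[t]))
E
```

```text
31463 plane slopes [-0.0031  0.027  -0.0378] x ext [0.02088567 0.08594547]
0.03 [-0.0235  0.0209]
0.04 [-0.0245  0.0205]
0.05 [-0.0252  0.02  ]
0.060000000000000005 [-0.0261  0.0195]
0.07 [-0.0268  0.019 ]
w3 near end [-0.08873093  0.0309917 ] [-0.06825219  0.06691473] 0.049856358670822276
```

```bash
cat > hold.py <<'E'
from fit import *
def hold(r,o):
    C=wcloud(r,o);T=(C-o["tool_pos"])@o["tcp_rot"]
    k=(abs(T[...,1])<.03)&(T[...,2]>-.05)&(T[...,2]<-.025)&(T[...,0]>.02)&(T[...,0]<.1)
    P=T[k];A=np.c_[P[:,:2],np.ones(len(P))];s=np.linalg.lstsq(A,P[:,2],rcond=None)[0]
    X=np.arange(.025,.08,.005);E=np.array([np.percentile(P[abs(P[:,0]-x)<.003][:,1],[1,99]) for x in X])
    print("plane",s.round(4),"xmax",np.percentile(P[:,0],99.5).round(4),"mid slope,mid0",np.polyfit(X,E.mean(1),1).round(4),"edge slopes",np.polyfit(X,E,1)[0].round(3))
E
python3 - <<'E'
from hold import *
for n in ["w6","w7","w8"]:
    d=np.load(n+".npz");print(n);hold(dict(d),dict(tool_pos=d["o"][:3],tcp_rot=d["o"][3:].reshape(3,3)))
o=env.observe();r=cams.read_camera("wrist");hold(r,o);print(o["gripper_force"],o["gripper_width"])
E
```

```text
w6
plane [ 0.0208  0.0005 -0.0351] xmax 0.0766 mid slope,mid0 [ 0.0006 -0.0006] edge slopes [ 0.017 -0.016]
w7
plane [ 0.0217 -0.0001 -0.0352] xmax 0.0766 mid slope,mid0 [-0.0002 -0.0005] edge slopes [ 0.017 -0.017]
w8
plane [-0.0031  0.027  -0.0378] xmax 0.0859 mid slope,mid0 [-0.0653  0.0006] edge slopes [-0.081 -0.05 ]
plane [-0.0027  0.0264 -0.0379] xmax 0.0859 mid slope,mid0 [-0.064   0.0006] edge slopes [-0.078 -0.05 ]
77.88312164484523 0.048926139791308956
```

The case's trailing end touched something when I backed off, most likely the edge of the propped flap, and it shifted in the grip. I move straight back out, then check both the case and the flap.

```bash
H="python3 -m handwheel"
$H '[[[15,-4,0],[0,0,0]],[[30,-4,0],[0,0,0]],[[40,0,0],[0,0,0]],[[40,0,0],[0,0,0]],[[0,0,0],[0,0,0]]]' >/dev/null
$H '[[[25,8,0],[0,0,0]],[[0,0,0],[0,0,0]],[[0,0,0],[0,0,0]]]'
python3 - <<'E'
from hold import *
o=env.observe();r=cams.read_camera("wrist");hold(r,o)
R=np.array([.982,.19]);c=np.array([.533,-.179])
r=cams.read_camera("scene");C=cloud(r);F=C[(C[...,2]>.1)&(C[...,2]<.33)&(abs(C[...,0]-.62)<.09)&(abs(C[...,1]+.16)<.14)];fx=(F[:,:2]-c)@R
for z in np.arange(.14,.28,.04):
    s=abs(F[:,2]-z)<.005;print(z.round(2),s.sum(),np.percentile(fx[s],[10,50,90]).round(3))
m=cams.masks_of("stay_peg","scene")[0];P=C[m["region"]];print("stay z",np.nanpercentile(P[:,2],[5,50,95]))
cv2.imwrite("pics/s3.png",r["img"][120:360,150:470,::-1].repeat(2,0).repeat(2,1))
E
```

```text
time_s: 21.22
tool_pos: [0.5221, 0.1785, 0.2878]
tcp_rot: [[-0.197, 0.98, -0.0], [0.98, 0.197, 0.0], [0.0, -0.0, -1.0]]
wrist_force: [-0.5, -0.5, -3.3]
gripper_width: 0.0492
gripper_force: 77.9
plane [-0.003   0.0283 -0.0378] xmax 0.0859 mid slope,mid0 [-0.0648  0.0006] edge slopes [-0.079 -0.05 ]
0.14 379 [0.1   0.101 0.103]
0.18 413 [0.092 0.094 0.095]
0.22 438 [0.085 0.087 0.088]
0.26 402 [0.078 0.079 0.082]Traceback (most recent call last):
  File "<stdin>", line 7, in <module>
IndexError: list index out of range
```

The flap is still at 1.39, so no harm done there. The case has yawed −3.7° in the grip and slid +9 mm along tool x, so I correct for both, descend to just above the rails and measure rails against case.

```bash
H="python3 -m handwheel"
$H '[[[-9.6,-3.4,0],[0,0,4.1]],[[0,0,40],[0,0,0]],[[0,0,40],[0,0,0]],[[0,0,40],[0,0,0]],[[0,0,40],[0,0,0]]]' - 45 >/dev/null
$H '[[[0,0,20],[0,0,0]],[[0,0,15],[0,0,0]],[[0,0,0],[0,0,0]],[[0,0,0],[0,0,0]]]'
python3 - <<'E'
from hold import *
o=env.observe();r=cams.read_camera("wrist");hold(r,o);C=wcloud(r,o);np.savez("w9.npz",o=np.r_[o["tool_pos"],np.ravel(o["tcp_rot"])],**r)
c0=np.array([.5196,.1773]);a=np.radians(11);Q=(C[...,:2]-c0)@np.array([[np.cos(a),-np.sin(a)],[np.sin(a),np.cos(a)]]);z=C[...,2]
near=(abs(Q[...,0])<.08)&(abs(Q[...,1])<.12)
for y in np.arange(0,.1,.015):
    s=near&(abs(Q[...,1]-y)<.006);t=s&(z>.044)&(z<.056);k=s&(z>o["tool_pos"][2]+.03)&(z<o["tool_pos"][2]+.045)&(abs(Q[...,0])<.035)
    g=lambda k:(int(k.sum()),np.percentile(Q[k][:,0],[1,99]).round(4).tolist()) if k.sum()>10 else int(k.sum())
    print(y.round(3),"rails",g(t&(Q[...,0]<0)),g(t&(Q[...,0]>0)),"case",g(k))
t=near&(z>.027)&(z<.056);print(np.percentile(Q[t][:,1],[1,99]))
E
```

```text
time_s: 22.12
tool_pos: [0.5209, 0.1665, 0.0929]
tcp_rot: [[-0.123, 0.992, -0.001], [0.992, 0.123, -0.0], [-0.0, -0.001, -1.0]]
wrist_force: [0.2, 0.5, -3.2]
gripper_width: 0.0493
gripper_force: 77.8
plane [-0.0021  0.0288 -0.0379] xmax 0.0859 mid slope,mid0 [-0.0661  0.0007] edge slopes [-0.081 -0.051]
0.0 rails (893, [-0.0677, -0.0429]) (1250, [0.0348, 0.0677]) case (5057, [-0.0313, 0.0305])
0.015 rails (951, [-0.0678, -0.043]) (1330, [0.0351, 0.0678]) case (4501, [-0.0222, 0.0199])
0.03 rails (975, [-0.0675, -0.0433]) (1376, [0.0355, 0.0678]) case (5187, [-0.0223, 0.0197])
0.045 rails (1009, [-0.0676, -0.0433]) (1423, [0.0355, 0.0678]) case (6087, [-0.0222, 0.0198])
0.06 rails (1022, [-0.0677, -0.0436]) (1427, [0.0358, 0.0678]) case (6413, [-0.022, 0.0199])
0.075 rails (1030, [-0.0675, -0.0435]) (1442, [0.0359, 0.0678]) case (1661, [-0.0204, 0.0184])
0.09 rails (738, [-0.0673, -0.0307]) (773, [0.0313, 0.0677]) case 0
[-0.07245407  0.0889921 ]
```

Rails are symmetric at ±67.7 mm, and the case is parallel to them and about 2 mm off-line. I correct that plus the 1.6° roll, then lower in small steps watching force.

```bash
H="python3 -m handwheel"
$H '[[[0,2.2,0],[-1.6,0,0]],[[0,0,12],[0,0,0]],[[0,0,8],[0,0,0]],[[0,0,0],[0,0,0]],[[0,0,0],[0,0,0]]]'
$H '[[[0,0,4],[0,0,0]],[[0,0,4],[0,0,0]],[[0,0,4],[0,0,0]],[[0,0,0],[0,0,0]]]'
$H '[[[0,0,3],[0,0,0]],[[0,0,0],[0,0,0]],[[0,0,0],[0,0,0]]]'
```

```text
time_s: 22.58
tool_pos: [0.5235, 0.1673, 0.0726]
tcp_rot: [[-0.124, 0.992, 0.026], [0.992, 0.124, 0.003], [-0.0, 0.027, -1.0]]
wrist_force: [0.1, -0.3, -2.6]
gripper_width: 0.0491
gripper_force: 77.8
time_s: 22.92
tool_pos: [0.5237, 0.1673, 0.0601]
tcp_rot: [[-0.124, 0.992, 0.027], [0.992, 0.124, 0.003], [-0.0, 0.027, -1.0]]
wrist_force: [-0.6, -0.0, -3.1]
gripper_width: 0.049
gripper_force: 77.8
time_s: 23.17
tool_pos: [0.5241, 0.1675, 0.0579]
tcp_rot: [[-0.124, 0.992, 0.028], [0.992, 0.124, 0.003], [0.0, 0.028, -1.0]]
wrist_force: [0.6, -0.4, -4.3]
gripper_width: 0.0493
gripper_force: 77.8
```

```bash
H="python3 -m handwheel"
$H '[[[0,0,2],[0,0,0]],[[0,0,1.5],[0,0,0]],[[0,0,0],[0,0,0]]]'
$H '[[[0,0,1.5],[0,0,0]],[[0,0,0],[0,0,0]]]'
$H '[[[0,0,1.5],[0,0,0]],[[0,0,0],[0,0,0]]]'
```

```text
time_s: 23.42
tool_pos: [0.5244, 0.1679, 0.0545]
tcp_rot: [[-0.124, 0.992, 0.028], [0.992, 0.124, 0.004], [0.0, 0.028, -1.0]]
wrist_force: [-0.0, 1.9, 0.5]
gripper_width: 0.0487
gripper_force: 62.1
time_s: 23.58
tool_pos: [0.5243, 0.168, 0.0532]
tcp_rot: [[-0.125, 0.992, 0.028], [0.992, 0.125, 0.004], [0.0, 0.028, -1.0]]
wrist_force: [-1.7, 2.8, 3.5]
gripper_width: 0.0492
gripper_force: 60.1
time_s: 23.75
tool_pos: [0.5246, 0.1683, 0.0521]
tcp_rot: [[-0.125, 0.992, 0.029], [0.992, 0.125, 0.004], [0.001, 0.029, -1.0]]
wrist_force: [-1.8, 2.8, 9.0]
gripper_width: 0.0488
gripper_force: 60.5
```

```bash
cat > seat.py <<'E'
from hold import *
o=env.observe();r=cams.read_camera("wrist");C=wcloud(r,o)
c0=np.array([.5196,.1773]);a=np.radians(11);Q=(C[...,:2]-c0)@np.array([[np.cos(a),-np.sin(a)],[np.sin(a),np.cos(a)]]);z=C[...,2]
D=(abs(Q[...,0])<.035)&(abs(Q[...,1])<.1)&(z>.075)&(z<.098)&(Q[...,1]>.015)
P=np.c_[Q[D],z[D]];s=np.linalg.lstsq(np.c_[P[:,:2],np.ones(len(P))],P[:,2],rcond=None)[0]
print("case top plane",s.round(4),"(expect z .088)","front end",np.percentile(P[:,1],99.5))
for y in [.025,.045,.065]:
    k=D&(abs(Q[...,1]-y)<.005);print(y,np.percentile(Q[k][:,0],[1,99]).round(4))
E
python3 seat.py
```

```text
case top plane [-0.0017 -0.0335  0.0894] (expect z .088) front end 0.0763194211490053
0.025 [-0.0186  0.027 ]
0.045 [-0.018   0.0279]
0.065 [-0.0173  0.0287]
```

The case is on the floor: its top measures 0.089 against the expected 0.088. It sits about 4 mm off the centre line, so I nudge it back before letting go.

```bash
H="python3 -m handwheel"
$H '[[[0,-2,-1],[0,0,0]],[[0,-2,0],[0,0,1.2]],[[0,0,1],[0,0,0]],[[0,0,0],[0,0,0]]]'
python3 seat.py
```

```text
time_s: 24.13
tool_pos: [0.5208, 0.167, 0.0519]
tcp_rot: [[-0.102, 0.994, 0.029], [0.995, 0.102, 0.003], [0.0, 0.029, -1.0]]
wrist_force: [-0.1, -1.1, 9.8]
gripper_width: 0.049
gripper_force: 58.5
case top plane [-0.0014 -0.0339  0.0894] (expect z .088) front end 0.0756290625856433
0.025 [-0.0218  0.0244]
0.045 [-0.02    0.0256]
0.065 [-0.0189  0.0271]
```

```bash
H="python3 -m handwheel"
$H '[[[0,0,-1],[0,0,-1.5]],[[0,0,0],[0,0,-1.8]],[[0,0,1],[0,0,0]],[[0,0,0],[0,0,0]]]'
python3 seat.py
```

```text
time_s: 24.52
tool_pos: [0.5203, 0.1668, 0.0517]
tcp_rot: [[-0.161, 0.987, 0.028], [0.987, 0.161, 0.003], [-0.001, 0.028, -1.0]]
wrist_force: [-2.4, -1.4, 12.7]
gripper_width: 0.0492
gripper_force: 58.7
case top plane [-0.0018 -0.034   0.0893] (expect z .088) front end 0.07566871888115587
0.025 [-0.024   0.0216]
0.045 [-0.0238  0.0218]
0.065 [-0.0238  0.022 ]
```

Straight and centred to about 1 mm. Now I release and retreat upward.

```bash
H="python3 -m handwheel"
$H '[[[0,0,0],[0,0,0]],[[0,0,0],[0,0,0]]]' 62
$H '[[[0,0,0],[0,0,0]],[[0,0,0],[0,0,0]],[[0,0,-5],[0,0,0]],[[0,0,-15],[0,0,0]],[[0,0,-35],[0,0,0]]]'
$H '[[[0,0,-40],[0,0,0]],[[0,0,-40],[0,0,0]],[[0,0,-40],[0,0,0]],[[-5,0,0],[0,0,0]],[[0,0,0],[0,0,0]]]'
cat > fin.py <<'E'
from seat import *
R=np.array([.982,.19]);c=np.array([.533,-.179])
r=cams.read_camera("scene");C=cloud(r);F=C[(C[...,2]>.1)&(C[...,2]<.33)&(abs(C[...,0]-.62)<.09)&(abs(C[...,1]+.16)<.14)];fx=(F[:,:2]-c)@R
for z in [.14,.18,.22,.26]:
    s=abs(F[:,2]-z)<.005;print(z,s.sum(),np.percentile(fx[s],[10,50,90]).round(3))
E
python3 fin.py
```

```text
time_s: 24.73
tool_pos: [0.5203, 0.1668, 0.0512]
tcp_rot: [[-0.16, 0.987, 0.027], [0.987, 0.16, 0.003], [-0.001, 0.028, -1.0]]
wrist_force: [-0.4, -1.3, -0.3]
gripper_width: 0.0624
gripper_force: 0.0
time_s: 25.15
tool_pos: [0.517, 0.1662, 0.1043]
tcp_rot: [[-0.16, 0.987, 0.023], [0.987, 0.16, 0.002], [-0.002, 0.023, -1.0]]
wrist_force: [0.2, -0.6, 0.1]
gripper_width: 0.0621
gripper_force: 0.0
time_s: 25.57
tool_pos: [0.5172, 0.1609, 0.2286]
tcp_rot: [[-0.159, 0.987, 0.032], [0.987, 0.159, 0.004], [-0.001, 0.032, -0.999]]
wrist_force: [0.5, -1.1, -1.0]
gripper_width: 0.0622
gripper_force: 0.0
case top plane [ 0.0152 -0.0317  0.0883] (expect z .088) front end 0.07577263391815654
0.025 [-0.025   0.0219]
0.045 [-0.0244  0.0223]
0.065 [-0.0244  0.0221]
0.14 351 [0.099 0.101 0.103]
0.18 399 [0.092 0.094 0.095]
0.22 421 [0.085 0.086 0.088]
0.26 402 [0.077 0.079 0.082]
```

```bash
python3 - <<'E'
from h import *
for n in ["side","scene"]:
    r=cams.read_camera(n);C=cloud(r);c0=np.array([.516,.1824] if n=="side" else [.523,.1727]);a=np.radians(11);Q=(C[...,:2]-c0)@np.array([[np.cos(a),-np.sin(a)],[np.sin(a),np.cos(a)]]);z=C[...,2]
    for y in [-.07,-.05,-.02,.02,.05,.07]:
        k=(abs(Q[...,0])<.017)&(abs(Q[...,1]-y)<.008)&(z>.03)&(z<.12);print(n,y,k.sum(),np.median(z[k]).round(4) if k.sum() else None)
    k=(abs(Q[...,0])<.03)&(abs(Q[...,1])<.12)&(z>.078)&(z<.098);print(np.percentile(Q[k],[1,99],axis=0).round(4).tolist())
E
```

```text
side -0.07 51 0.0865
side -0.05 55 0.0893
side -0.02 55 0.088
side 0.02 54 0.0889
side 0.05 60 0.0876
side 0.07 162 0.0691
[[-0.0247, -0.0803], [0.021, 0.0737]]
scene -0.07 145 0.0813
scene -0.05 67 0.0889
scene -0.02 63 0.0876
scene 0.02 56 0.0875
scene 0.05 53 0.0886
scene 0.07 42 0.0875
[[-0.0242, -0.0784], [0.0187, 0.0728]]
```

The case is level at 0.088, centred to within about 3 mm, and the flap is propped. Handing in.

```bash
python3 -c "
from cell import ticket;print(ticket.hand_in())"
```

```text
the job is handed in; nothing more can be done
None
```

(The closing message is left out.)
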